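# Let the visitor in at the hall intercom

### The arm

A 6-joint arm with a two-finger parallel gripper is mounted at the origin on the work surface. World frame = base frame: x ahead of the robot, y to its left, z up, the work surface at z = 0. Lengths are in m, angles in rad, forces in N, time in s.
With the tool pointing down it reaches from about 0.375 to 0.9 m from the base axis. Payload 3.1 kg.
Tool frame: the origin (TCP) lies on the centre line of the jaws, within the pads' length; the fingertips stand 22 mm ahead of it and the grasp point (between the pads) lies 3 mm ahead of it; z points along the fingers, y is the line along which they close (so a half turn about z gives the same grasp; the last joint's range is limited). The gripper opens to 87 mm and grips with 3 to 60 N. Pads are 19 mm wide; open, the fingers measure 117 mm over their backs; the gripper's body (75 mm by 190 mm) begins 51 mm behind the grasp point.
Start: joints at [1.058, 0.527, 1.433, -0, 1.181, -0.178], TCP at [0.205, 0.59, 0.245] pointing down, gripper open.
Joint ranges: [-3.08, 3.08], [-0.75, 2.2], [0.22, 2.44], [-1.43, 4.57], [0, 2.65], [-2.85, 2.85]. Speed limits (rad/s): [2.79, 2.79, 3.14, 3.14, 3.14, 3.14].

### API

Orientations are given as [roll, pitch, yaw] about the fixed x, y, z axes, in that order (R = Rz(yaw) Ry(pitch) Rx(roll)).
In Python, from cell import arm, cams, recognise gives the robot as it stands. The module is installed in compiled form; this text tells all that it offers.
- The arm moves only by the shell command python3 -m crank 'ROWS' [FORCE]. ROWS is JSON, a list of rows, each an object with "gripper": the gripper command: -1 is shut, 1 is fully open, values between are in proportion; "linear": the shift along the tool's x, y, z in m, a list of three; "twist": the turn, a rotation vector about the tool's x, y, z in rad, a list of three. A call has 1 to 5 rows; each row shifts and turns the commanded pose from where the row before left it, along the tool's axes as they then stand; what a row does not reach is not made up. A row lasts 1/8 s, in which the tool goes at most 62.5 mm and 10.7 degrees, less where a joint would pass 70% of its speed; a pose out of reach is approached as far as the arm can. A call is refused whole if a number of a shift passes 0.0625 or a number of a turn 0.188, either way. A call with a gripper value outside its range is refused whole. The fingers move at their own pace and stop on an object; FORCE is the grip in N (left out, the last holds). Time passes only in rows, so rows that do not move let the fingers close. It gives the time, the measured TCP pose, the force, the opening and the grip force at its end, in the units of the state.
- arm.observe(): the state, without advancing time (a new reading comes with each control period).
- cams.read_camera(name): name is "scene" or "top"; returns a dict with "frame" (400x640x3 uint8, red, green, blue), "depth" (400x640 float32, m along the optical axis (not along the pixel's ray), 0 where there is no reading), "fx", "fy", "cx", "cy" (pixels), "extrinsics" (4x4, takes a point from world to camera coordinates). Camera axes: x right, y up, looking along -z (the intrinsics and any distortion apply to the point x, -y, -z); pixel columns grow to the right and rows downward; lengths in m; the calibration is good to about 2 mm. A picture is of the moment at which its call begins.
- arm.hand_in(): hands the job in; it is judged then, once.
Trained networks look in the newest picture that a camera, given by its name, has taken for a name from the list of things; names that differ only in an ending like _2 or _b are one class to them, and where a whole thing is asked for, a point or a joint stands for the part that bears it (a point fixed in the world has none). Each returns a list of dicts, best first, with "p" (0 to 1); they miss things now and then, are a little off and sometimes report something else, mostly with a low value. They report only what shows in the picture. A call takes as long as a camera call.
- recognise(camera, target): "at" ([x, y, z] in m, in the coordinates of the camera as it stood for that picture, good to about 4 mm: the middle of the surface that is visible of it).
The state is a dict: "t": time; "qpos": joint angles; "joint_velocities": joint speeds; "tau": joint torques, N m; "tool_pos": TCP position; "orientation": TCP orientation; "wrist_force": force on the tool from outside, world axes, zero at the start; "ft_torque": the same for the moment, N m; "width": opening from 0.0 (shut) to 1.0 (fully open); "grip_force": force on a finger pad.
Only numpy, scipy, OpenCV 4.12 (cv2) and the standard library are available. Lean on these libraries where they do the work, as an engineer would, in place of code of your own. Each camera call takes 0.05 s, during which the arm holds its last target. There are 200 camera calls.

### The job

The hall intercom is ringing. With closed fingertips press the round talk key to answer, then push the long door-release key down and hold it for two seconds so the visitor can get in, then press the round talk key again to hang up and take the hand away. Press the keys one at a time; leave the small square keys and the volume slide alone, do not shove or lift the station, and do not move any of the things lying around it.

Things in the scene. Friction and masses are not known exactly. Their poses are not given: they have to be found in the camera images.
- station: White desk intercom, 160 mm deep (x), 240 mm wide (y), 0.9 kg, loose on four rubber feet. Origin: centre of its underside. Its flat top (deck) is 40 mm high at the middle and rises 0.14 rad (8 deg) towards its +x (far side at yaw 0). Far half: display, speaker slots; near half: a row of four grey keys, from left (+y): round talk key, long door-release key, two small square keys.
- talk_top (a point): Centre of the top of the round talk key (34 mm diameter, handset mark), the leftmost (+y) key. In the station's frame at (-41, 78, 42) mm when up. The point moves down with the key.
- release_top (a point): Centre of the top of the long door-release key (62 mm along the station's y by 26 mm, key mark), second from the left. In the station's frame at (-41, 0, 42) mm when up; the edges of this and the talk key are 30 mm apart.
- light_top (a point): Centre of the top of the first small square key (16 by 16 mm, stair light): at (-41, -62, 42) mm in the station's frame, 23 mm beyond the long key's edge. Leave alone.
- privacy_top (a point): Centre of the top of the second small square key (16 by 16 mm, privacy), the rightmost: at (-41, -94, 42) mm in the station's frame. Leave alone.
- volume_top (a point): Top of the small black volume slide (12 by 8 mm, 7 mm above the deck) in a track along the station's y, just beyond the square keys: at (-2, -98 to -58, 47) mm in the station's frame. Leave alone.
- talk_key (a joint): Travel of the round talk key: 0 up, 0.004 m fully down; pressed from 0.0025. All keys stand 8 mm proud of the deck, sink 4 mm square to it (so stay 4 mm proud), start moving at about 1.2 N, bottom at about 4 N and spring back when let go. Pressing straight down works.
- release_key (a joint): Travel of the long door-release key: 0 up, 0.004 m fully down; pressed from 0.0025; same spring as the talk key.
- light_key (a joint): Travel of the first small square key: 0 up, 0.004 m fully down. Stays up.
- privacy_key (a joint): Travel of the second small square key: 0 up, 0.004 m fully down. Stays up.
- cup: Grey ceramic trinket cup, 72 mm across the rim, 58 mm high, open at the top; origin at the centre of its underside. Bystander; stands beside or behind the station.
- tin: Round dark metal shoe-polish tin, 74 mm across, 25 mm high; origin at the centre of its underside. Bystander.
- padlock: Brass padlock lying flat, 73 mm long along its x (steel shackle to +x) by 46 mm, 22 mm high; origin under its middle. Bystander.
- mail_key: Copper mailbox key lying flat, 62 mm along its x, 24 mm across the bow, 4 mm thick; origin under its middle. Bystander in front of the station.
- fob: Green enamel keyring fob, a disc 41 mm across and 6 mm thick with a steel ring to its +x (60 mm overall); origin under the disc's centre. Bystander in front of the station.
- shoehorn: Silver-plated shoehorn lying flat, 168 mm long along its x (from -83 to +86 mm, wide end to +x, 36 mm), 4 to 7 mm high; origin under its middle. Bystander in front of the station.
- glasses_case: Dark brown spectacle case, 62 by 160 (its y) by 40 mm high; origin at the centre of its underside. Bystander behind the station.

How it is judged:
On the way, in this order (a step that is already met when the one before it is completed fails the run):
1. the call is answered: the round talk key is pressed down with the fingers, the long key up (value of joint talk_key above 0.0025 m and value of joint release_key below 0.0012 m and contact force between the fingers and station above 0.5 N), for 0.1 s.
2. the door is released: the long key is held down with the fingers for 1.5 s, the talk key up (value of joint release_key above 0.0025 m and value of joint talk_key below 0.0012 m and contact force between the fingers and station above 0.5 N), for 1.5 s.
3. the call is ended: the round talk key is pressed down again with the fingers, the long key up (all of step 1), for 0.1 s.
At the end, for the whole second after the job is handed in: All four keys are up again (less than 1.2 mm down), the station stands level at rest within 15 mm of where it was, the volume slide is where it was (18 mm), and every bystander is within 20 mm of its starting place (value of joint each of talk_key, release_key, light_key, privacy_key below 0.0012 m and distance of station from where it was at the start of the episode below 0.015 m and angle between station's own z axis and vertical below 0.05 rad and linear speed of station below 0.02 m/s and distance of volume_top from where it was at the start of the episode below 0.018 m and distance of each of cup, tin, padlock, mail_key, fob, shoehorn, glasses_case from where it was at the start of the episode below 0.02 m); the robot touches nothing.
It fails at once if a small square key is pressed (2 mm down or more) (value of joint any of light_key, privacy_key above 0.002 m).
It fails at once if the talk key and the long key are pressed at the same time (value of joint each of talk_key, release_key above 0.0025 m).
It fails at once if the volume slide is moved by more than 18 mm (distance of volume_top from where it was at the start of the episode above 0.018 m).
It fails at once if the station is shoved more than 15 mm, tipped or lifted (distance of station from where it was at the start of the episode above 0.015 m or angle between station's own z axis and vertical above 0.1 rad).
It fails at once if a bystander is lifted, carried or pushed more than 20 mm, or the cup tipped (distance of any of cup, tin, padlock, mail_key, fob, shoehorn, glasses_case from where it was at the start of the episode above 0.02 m or angle between cup's own z axis and vertical above 0.35 rad).
It also fails if it takes over 48 s, if anything falls off the work surface, if the arm or the gripper's body presses on something with over 40 N, if the wrist force passes 120 N, or if a joint passes its speed limit or range.

## Working session

There is one attempt and no reset: what is moved stays moved. The work goes in short steps, Python scripts to look and compute and a shell command to move; the robot and the scene stay as the last step left them, time stands still between calls to the robot, and variables do not carry over. Pictures are saved under pics/ and viewed, at most 10 in all, crops included, and the job is handed in when it is done.

```bash
mkdir -p pics; cat > h.py <<'E'
import numpy as np, cv2
from cell import arm, cams, recognise
def look(c,save=None):
    d=cams.read_camera(c)
    if save: cv2.imwrite('pics/'+save,d['frame'][:,:,::-1])
    return d
def world(d,p):
    return (np.linalg.inv(d['extrinsics'])@np.r_[p,1])[:3]
def unproj(d,u,v):
    z=d['depth'][int(v),int(u)]
    return world(d,[(u-d['cx'])/d['fx']*z,-(v-d['cy'])/d['fy']*z,-z])
def proj(d,w):
    c=d['extrinsics']@np.r_[w,1]; return d['cx']+d['fx']*c[0]/-c[2], d['cy']+d['fy']*c[1]/c[2]
E
python3 - <<'E'
from h import *
np.set_printoptions(precision=4,suppress=True)
for c in('top','scene'):
    d=look(c,c+'1.png')
    for n in('station','talk_top','release_top','light_top','privacy_top','cup','glasses_case'):
        for r in recognise(c,n)[:2]: w=world(d,r['at']);print(c,n,round(r['p'],2),w,np.round(proj(d,w)))
print(arm.observe())
E
```

```text
top station 0.65 [0.5229 0.0358 0.0389] [320. 235.]
top talk_top 0.73 [0.4972 0.1215 0.0442] [272. 240.]
top release_top 0.9 [0.4881 0.0391 0.0456] [315. 253.]
top release_top 0.49 [0.5239 0.0366 0.0388] [319. 234.]
top light_top 0.41 [ 0.4813 -0.0173  0.0392] [344. 262.]
top privacy_top 0.48 [ 0.4786 -0.0474  0.0396] [360. 267.]
top cup 0.97 [ 0.4983 -0.1544  0.0189] [417. 267.]
top glasses_case 0.88 [ 0.6753 -0.0554  0.0339] [379. 168.]
scene station 0.59 [0.5446 0.0504 0.0382] [331. 191.]
scene talk_top 0.69 [ 0.3824 -0.0174 -0.0001] [345. 147.]
scene talk_top 0.5 [0.5018 0.1237 0.0434] [368. 193.]
scene release_top 0.73 [0.491  0.0461 0.0409] [343. 175.]
scene light_top 0.55 [ 0.4875 -0.0199  0.0431] [321. 160.]
scene light_top 0.39 [0.5483 0.2277 0.0257] [395. 234.]
scene privacy_top 0.54 [ 0.4802 -0.0483  0.0406] [314. 154.]
scene cup 0.97 [ 0.4906 -0.1408  0.0364] [282. 140.]
scene cup 0.51 [ 0.4803 -0.0463  0.0415] [314. 154.]
scene glasses_case 0.95 [ 0.6942 -0.0408  0.0393] [259. 213.]
{'t': 0.8, 'qpos': array([ 1.0585,  0.5274,  1.4327,  0.    ,  1.1814, -0.1785]), 'joint_velocities': array([-0.0009,  0.0001, -0.0007, -0.0004,  0.0002, -0.0001]), 'tau': array([ -0.0004, -43.9951, -17.6982,   0.0634,   0.0503,  -0.    ]), 'tool_pos': array([0.2047, 0.5905, 0.2446]), 'orientation': array([ 3.1415, -0.    ,  2.8078]), 'wrist_force': array([ 0.6824, -0.7194,  0.3429]), 'ft_torque': array([-0.0309, -0.0112,  0.0337]), 'grip_force': 0.0, 'width': 1.0018913514537566}
```

```bash
python3 - <<'E'
import cv2
a=cv2.imread('pics/top1.png')[180:320,220:460]
cv2.imwrite('pics/crop1.png',cv2.resize(a,None,fx=3.3,fy=3.3,interpolation=cv2.INTER_CUBIC))
E
```

```text
(no output)
```

View pics/crop1.png

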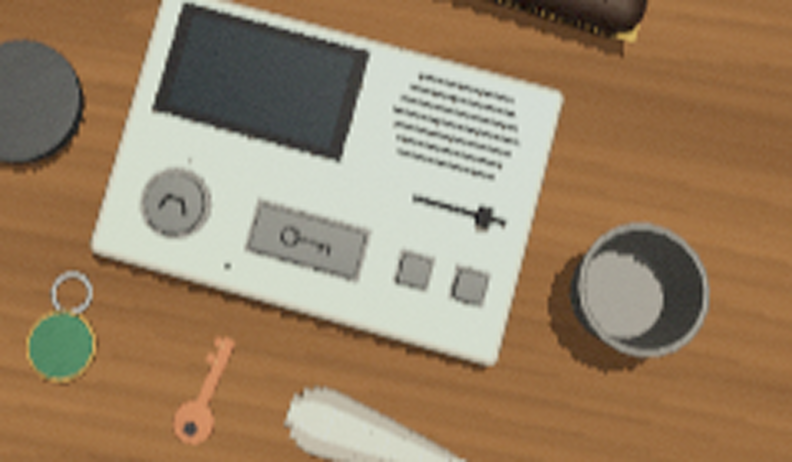

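View pics/scene1.png

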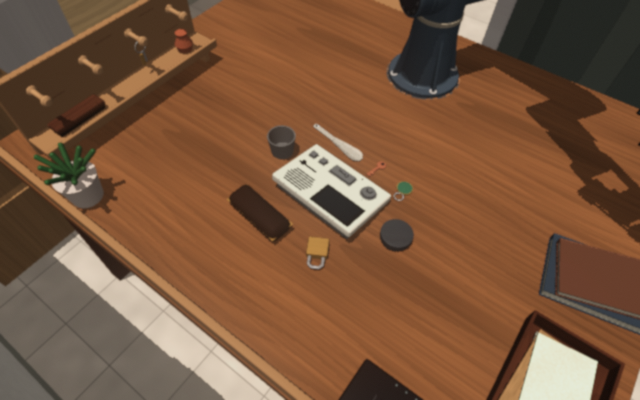

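The top-camera crop shows the station turned clockwise. The talk key is at about (273,241) px, the release key at (313,253), the squares at (346,262) and (362,267), and the cup is beyond the right edge. The scene view agrees, and the networks' first scene talk_top and second-rank hits are false.

```bash
python3 - <<'E'
from h import *
np.set_printoptions(precision=4,suppress=True)
d=look('top')
px=[(220+a/3.3-.3,180+b/3.3-.3) for a,b in((175,203),(308,241),(414,270),(470,286))]
L=np.array([[-41,78],[-41,0],[-41,-62],[-41,-94]])/1000
E=np.linalg.inv(d['extrinsics']); W=[]
for u,v in px:
    r=E[:3,:3]@[(u-d['cx'])/d['fx'],-(v-d['cy'])/d['fy'],-1]; o=E[:3,3]
    w=o+r*(0.042-o[2])/r[2]; W.append(w[:2]); print(w,unproj(d,u,v))
W=np.array(W); a=L-L.mean(0); b=W-W.mean(0)
yaw=np.arctan2((a[:,0]*b[:,1]-a[:,1]*b[:,0]).sum(),(a*b).sum())
R=np.array([[np.cos(yaw),-np.sin(yaw)],[np.sin(yaw),np.cos(yaw)]]); t=W.mean(0)-R@L.mean(0)
print('yaw',yaw,'origin',t); print((L@R.T+t),(L@R.T+t-W))
s=arm.observe()
ty=yaw+np.pi; y0=s['orientation'][2]
print('twist tool z', -(ty-y0))
for i in(0,1):
    dw=(R@L[i]+t)-s['tool_pos'][:2]
    X=np.array([np.cos(ty),np.sin(ty)]);Y=np.array([np.sin(ty),-np.cos(ty)])
    X0=np.array([np.cos(y0),np.sin(y0)]);Y0=np.array([np.sin(y0),-np.cos(y0)])
    print('now axes',dw@X0,dw@Y0,' rotated',dw@X,dw@Y)
E
```

```text
[0.4953 0.1194 0.042 ] [0.4954 0.1195 0.0413]
[0.4878 0.042  0.042 ] [0.488  0.0421 0.0402]
[ 0.4827 -0.0187  0.042 ] [ 0.4827 -0.0187  0.0418]
[ 0.4796 -0.0505  0.042 ] [ 0.4797 -0.0507  0.0406]
yaw -0.09170931537892012 origin [0.529  0.0387]
[[ 0.4953  0.1201]
 [ 0.4881  0.0425]
 [ 0.4825 -0.0193]
 [ 0.4795 -0.0511]] [[-0.      0.0007]
 [ 0.0003  0.0004]
 [-0.0002 -0.0006]
 [-0.0001 -0.0006]]
twist tool z -0.24208049421187372
now axes -0.4286171505593085 -0.34921150403158574  rotated -0.33240522610784945 -0.4417783402994907
now axes -0.4473155424970825 -0.42493712808937345  rotated -0.3324052261078495 -0.5197783402994907
```

```bash
python3 -m crank '[{"gripper":-1,"linear":[0,0,0],"twist":[0,0,-0.121]},{"gripper":-1,"linear":[0,0,0],"twist":[0,0,-0.121]},{"gripper":-1,"linear":[-0.033,-0.0442,0],"twist":[0,0,0]},{"gripper":-1,"linear":[-0.033,-0.0442,0],"twist":[0,0,0]},{"gripper":-1,"linear":[-0.033,-0.0442,0],"twist":[0,0,0]}]' 10
python3 -m crank '[{"gripper":-1,"linear":[-0.033,-0.0442,0],"twist":[0,0,0]},{"gripper":-1,"linear":[-0.033,-0.0442,0],"twist":[0,0,0]},{"gripper":-1,"linear":[-0.033,-0.0442,0],"twist":[0,0,0]},{"gripper":-1,"linear":[-0.033,-0.0442,0],"twist":[0,0,0]},{"gripper":-1,"linear":[-0.033,-0.0442,0],"twist":[0,0,0]}]'
python3 -m crank '[{"gripper":-1,"linear":[-0.033,-0.0442,0],"twist":[0,0,0]},{"gripper":-1,"linear":[-0.033,-0.0442,0],"twist":[0,0,0]},{"gripper":-1,"linear":[0,0,0],"twist":[0,0,0]}]'
```

```text
t: 1.48
tool_pos: [0.2918, 0.4482, 0.2447]
orientation: [3.141, 0.001, 3.051]
wrist_force: [0.6, 0.7, -0.0]
width: 0.516
grip_force: 0.0
t: 2.1
tool_pos: [0.4362, 0.2127, 0.2449]
orientation: [3.141, 0.001, 3.05]
wrist_force: [1.0, 0.4, -0.8]
width: 0.02
grip_force: 0.0
t: 2.48
tool_pos: [0.4957, 0.1169, 0.2449]
orientation: [-3.141, 0.003, 3.044]
wrist_force: [0.4, -0.4, -0.3]
width: 0.003
grip_force: 0.0
```

```bash
python3 -m crank '[{"gripper":-1,"linear":[0.001,0.001,0.05],"twist":[0,0,0]},{"gripper":-1,"linear":[0.0015,0.002,0.05],"twist":[0,0,0]},{"gripper":-1,"linear":[0,0,0.05],"twist":[0,0,0]},{"gripper":-1,"linear":[0,0,0.010],"twist":[0,0,0]},{"gripper":-1,"linear":[0,0,0],"twist":[0,0,0]}]'
python3 - <<'E'
from h import *
d=look('scene','s2.png')
a=cv2.imread('pics/s2.png')[90:250,240:440]
cv2.imwrite('pics/c2.png',cv2.resize(a,None,fx=3.5,fy=3.5,interpolation=cv2.INTER_CUBIC))
s=arm.observe();print(s['tool_pos'],s['orientation'],s['wrist_force'])
E
```

```text
t: 3.1
tool_pos: [0.4905, 0.1239, 0.0848]
orientation: [3.142, -0.0, 3.05]
wrist_force: [-0.1, 0.2, 0.4]
width: 0.009
grip_force: 0.0
[0.49139132 0.12379222 0.08569159] [3.14129818e+00 1.91561608e-03 3.05034781e+00] [ 0.52622976 -0.11154422  0.43035322]
```

View pics/c2.png

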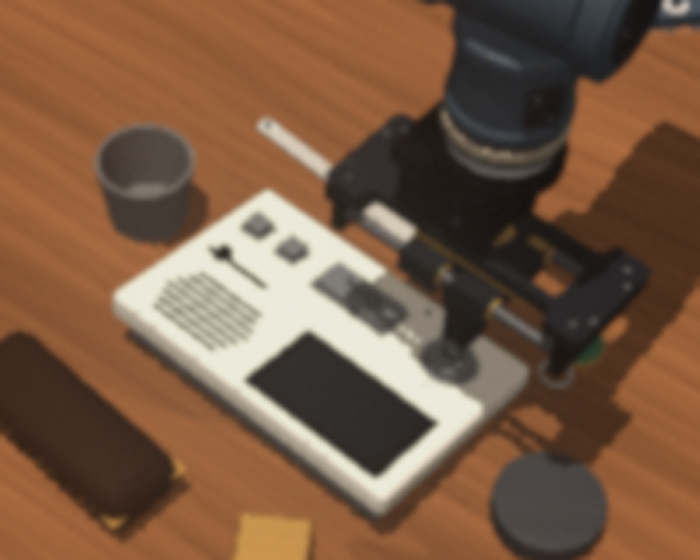

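The crop shows the closed fingertips just above the round talk key (about (450,355) in the crop), with everything undisturbed. I'll correct slightly and press in small steps.

```bash
python3 -m crank '[{"gripper":-1,"linear":[-0.002,-0.003,0.010],"twist":[0,0,0]},{"gripper":-1,"linear":[0,0,0.007],"twist":[0,0,0]},{"gripper":-1,"linear":[0,0,0],"twist":[0,0,0]},{"gripper":-1,"linear":[0,0,0],"twist":[0,0,0]}]'
```

```text
t: 3.65
tool_pos: [0.4924, 0.1201, 0.0677]
orientation: [3.142, 0.0, 3.05]
wrist_force: [0.2, 0.3, -0.3]
width: 0.006
grip_force: 0.0
```

```bash
python3 -m crank '[{"gripper":-1,"linear":[0,0,0.003],"twist":[0,0,0]},{"gripper":-1,"linear":[0,0,0.002],"twist":[0,0,0]},{"gripper":-1,"linear":[0,0,0],"twist":[0,0,0]}]'
```

```text
t: 4.03
tool_pos: [0.493, 0.1201, 0.0628]
orientation: [3.141, 0.002, 3.05]
wrist_force: [0.8, 0.2, 3.5]
width: 0.004
grip_force: 1.6
```

```bash
python3 -m crank '[{"gripper":-1,"linear":[0,0,0.0015],"twist":[0,0,0]},{"gripper":-1,"linear":[0,0,0],"twist":[0,0,0]},{"gripper":-1,"linear":[0,0,0],"twist":[0,0,0]}]'
```

```text
t: 4.4
tool_pos: [0.4932, 0.1201, 0.0616]
orientation: [3.141, 0.002, 3.05]
wrist_force: [0.7, -0.7, 5.6]
width: 0.003
grip_force: 2.8
```

The key bottomed at 5.6 N. Now lift, shift 78 mm to the release key and approach.

```bash
python3 -m crank '[{"gripper":-1,"linear":[0,0,-0.02],"twist":[0,0,0]},{"gripper":-1,"linear":[0,-0.039,0],"twist":[0,0,0]},{"gripper":-1,"linear":[0,-0.039,0],"twist":[0,0,0]},{"gripper":-1,"linear":[0,0,0.012],"twist":[0,0,0]},{"gripper":-1,"linear":[0,0,0],"twist":[0,0,0]}]'
```

```text
t: 5.03
tool_pos: [0.4839, 0.0428, 0.0679]
orientation: [3.141, -0.004, 3.049]
wrist_force: [0.1, -0.2, -0.2]
width: 0.007
grip_force: 0.0
```

```bash
python3 -m crank '[{"gripper":-1,"linear":[-0.001,0,0.003],"twist":[0,0,0]},{"gripper":-1,"linear":[0,0,0.003],"twist":[0,0,0]},{"gripper":-1,"linear":[0,0,0.002],"twist":[0,0,0]},{"gripper":-1,"linear":[0,0,0],"twist":[0,0,0]},{"gripper":-1,"linear":[0,0,0],"twist":[0,0,0]}]'
```

```text
t: 5.65
tool_pos: [0.4863, 0.0431, 0.0616]
orientation: [3.141, 0.001, 3.05]
wrist_force: [-0.7, 2.6, 6.2]
width: 0.009
grip_force: 2.9
```

Bottomed at 6 N; hold for a bit over 2 s.

```bash
Z='x'; python3 -m crank '[{"gripper":-1,"linear":[0,0,0],"twist":[0,0,0]},{"gripper":-1,"linear":[0,0,0],"twist":[0,0,0]},{"gripper":-1,"linear":[0,0,0],"twist":[0,0,0]},{"gripper":-1,"linear":[0,0,0],"twist":[0,0,0]},{"gripper":-1,"linear":[0,0,0],"twist":[0,0,0]}]'
python3 -m crank '[{"gripper":-1,"linear":[0,0,0],"twist":[0,0,0]},{"gripper":-1,"linear":[0,0,0],"twist":[0,0,0]},{"gripper":-1,"linear":[0,0,0],"twist":[0,0,0]},{"gripper":-1,"linear":[0,0,0],"twist":[0,0,0]},{"gripper":-1,"linear":[0,0,0],"twist":[0,0,0]}]'
python3 -m crank '[{"gripper":-1,"linear":[0,0,0],"twist":[0,0,0]},{"gripper":-1,"linear":[0,0,0],"twist":[0,0,0]},{"gripper":-1,"linear":[0,0,0],"twist":[0,0,0]},{"gripper":-1,"linear":[0,0,0],"twist":[0,0,0]},{"gripper":-1,"linear":[0,0,0],"twist":[0,0,0]}]'
python3 -m crank '[{"gripper":-1,"linear":[0,0,-0.02],"twist":[0,0,0]},{"gripper":-1,"linear":[0,0.039,0],"twist":[0,0,0]},{"gripper":-1,"linear":[0,0.039,0],"twist":[0,0,0]},{"gripper":-1,"linear":[0,0,0.012],"twist":[0,0,0]},{"gripper":-1,"linear":[0,0,0],"twist":[0,0,0]}]'
```

```text
t: 6.28
tool_pos: [0.4863, 0.0431, 0.0616]
orientation: [3.141, 0.001, 3.05]
wrist_force: [-0.1, 2.4, 5.6]
width: 0.005
grip_force: 2.9
t: 6.9
tool_pos: [0.4863, 0.0431, 0.0616]
orientation: [3.141, 0.001, 3.05]
wrist_force: [-0.5, 2.3, 6.1]
width: 0.003
grip_force: 2.9
t: 7.52
tool_pos: [0.4863, 0.0431, 0.0616]
orientation: [3.141, 0.001, 3.05]
wrist_force: [-0.9, 2.9, 5.7]
width: 0.006
grip_force: 2.9
t: 8.15
tool_pos: [0.4923, 0.1201, 0.0681]
orientation: [-3.141, -0.002, 3.051]
wrist_force: [-1.6, -0.6, -0.8]
width: 0.004
grip_force: 0.0
```

```bash
python3 -m crank '[{"gripper":-1,"linear":[0,0,0.003],"twist":[0,0,0]},{"gripper":-1,"linear":[0,0,0.003],"twist":[0,0,0]},{"gripper":-1,"linear":[0,0,0.002],"twist":[0,0,0]},{"gripper":-1,"linear":[0,0,0],"twist":[0,0,0]},{"gripper":-1,"linear":[0,0,0],"twist":[0,0,0]}]'
```

```text
t: 8.78
tool_pos: [0.4938, 0.1193, 0.0616]
orientation: [-3.141, 0.001, 3.05]
wrist_force: [-0.5, -2.5, 4.9]
width: 0.006
grip_force: 2.8
```

Pressed again; retreat and check.

```bash
python3 -m crank '[{"gripper":-1,"linear":[0,0,-0.02],"twist":[0,0,0]},{"gripper":-1,"linear":[0,0,-0.05],"twist":[0,0,0]},{"gripper":-1,"linear":[0,0,-0.05],"twist":[0,0,0]},{"gripper":-1,"linear":[0,0,-0.03],"twist":[0,0,0]},{"gripper":-1,"linear":[0,0,0],"twist":[0,0,0]}]'
python3 -m crank '[{"gripper":-1,"linear":[0.02,0.05,0],"twist":[0,0,0]},{"gripper":-1,"linear":[0.02,0.05,0],"twist":[0,0,0]},{"gripper":-1,"linear":[0.02,0.05,0],"twist":[0,0,0]},{"gripper":-1,"linear":[0.02,0.05,0],"twist":[0,0,0]},{"gripper":-1,"linear":[0,0,0],"twist":[0,0,0]}]'
python3 - <<'E'
from h import *
look('top','t3.png')
a=cv2.imread('pics/t3.png')[180:320,220:460]
cv2.imwrite('pics/c3.png',cv2.resize(a,None,fx=3.3,fy=3.3,interpolation=cv2.INTER_CUBIC))
E
```

```text
t: 9.4
tool_pos: [0.4948, 0.1198, 0.2133]
orientation: [3.141, 0.006, 3.049]
wrist_force: [0.8, 0.3, -0.0]
width: 0.004
grip_force: 0.0
t: 10.02
tool_pos: [0.4298, 0.3289, 0.2092]
orientation: [-3.141, -0.003, 3.055]
wrist_force: [-0.9, -0.9, -0.4]
width: 0.007
grip_force: 0.0
```

View pics/c3.png

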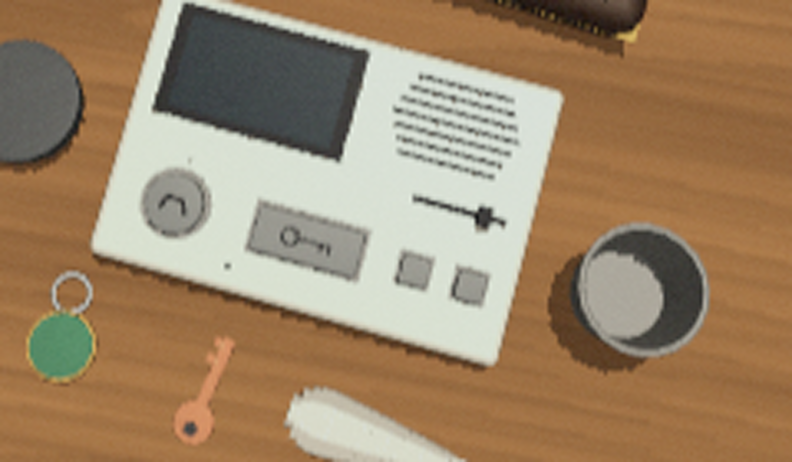

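The picture matches the first one: talk key still at (175,203) and release key at (308,241) in the crop, and nothing has moved.

```bash
python3 -c "
from cell import arm; print(arm.hand_in())"
```

```text
the job is handed in; nothing more can be done
None
```

I pressed the talk key, held the door-release key at its stop for about 2 s, and pressed the talk key again. The hand is clear, nothing visible in the final picture has moved, and the job is handed in at about 10 s with no verdict returned.

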